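# Take the cover off a control box held by two captive wing screws

### The arm

A 6-joint arm with a two-finger parallel gripper is mounted at the origin on the work surface; the furniture and walls round the work are solid. World frame = base frame: x ahead of the robot, y to its left, z up, the work surface at z = 0. Lengths are in m, angles in degrees, forces in N, time in s.
With the tool pointing down it reaches from about 0.225 to 0.875 m from the base axis. Payload 3.4 kg.
Tool frame: the origin (TCP) lies on the mounting face of the last link; the fingertips stand 173 mm ahead of it and the grasp point (between the pads) lies grip_depth ahead of it (grip_depth is the distance from the TCP to the grasp point, in m); x points along the fingers, y is the direction in which the jaws open and shut, and the axes are right-handed (so a half turn about x gives the same grasp; the last joint's range is limited). The gripper opens to 85 mm and grips with 20 to 120 N. Pads are 22 mm wide; open, the fingers measure 114 mm over their backs; the gripper's body (76 mm by 85 mm) begins 54 mm behind the grasp point. The pads swing forward as they close: fully open they stand 13 mm farther back than shut.
Start: joints at [-71.734, 15.808, 86.224, -0, 77.962, -6.933], TCP at [0.245, -0.52, 0.405] pointing down, gripper open.
Joint ranges: [-165.64, 165.64], [-43.16, 119.46], [12.63, 154.43], [-67.54, 247.53], [6.08, 155.33], [-154.97, 154.97]. Speed limits (degrees/s): [147.25, 147.25, 180, 180, 180, 180].

### API

Orientations are given as [roll, pitch, yaw] about the fixed x, y, z axes, in that order (R = Rz(yaw) Ry(pitch) Rx(roll)).
In Python, from workcell import * gives the robot as it stands.
- The arm moves only by the tool step_arm, never from a script. Its argument "commands" is a list of rows, each a list of 6 numbers: the shift along the tool's x, y, z in cm, then the turn, a rotation vector about the tool's x, y, z in rad. A call has 1 to 12 rows; each row is the pose to reach, as a shift and turn from the pose measured when the call began, along the tool's axes at that moment; what a row does not reach only later rows make up. A row lasts 1/10 s, in which the tool goes at most 50 mm and 8.59 degrees, less where a joint would pass 70% of its speed; a pose out of reach is approached as far as the arm can. A call with a gripper value outside its range is refused whole. "hand" is the closure, from -1 (fully open) to 1 (shut), set as the call begins (left out, the last holds). The fingers move at their own pace and stop on an object; the grip force is fixed at half the most. Time passes only in rows, so rows that repeat a pose let the fingers close. It gives the time, the measured TCP pose, the force and the opening at its end, in the units of the state.
- observe(): the state, without advancing time (a new reading comes with each control period).
- read_camera(name): name is "side" or "top" or "wrist"; returns (picture, depth): 420x560x3 uint8, blue, green, red; 420x560 float32, m along the optical axis (not along the pixel's ray), 0 where there is no reading.
- get_calibration(name): a dict with "camera_matrix" (3x3 intrinsics, pixels), "k1" (the pictures are not rectified: a ray, as slopes to the right and down, at radius r is drawn at 1 + k1 r^2 times it, then the intrinsics apply), "R" (3x3) and "t" (3): a world point X has camera coordinates R X + t. Camera axes: x right, y down, z forward; pixel columns grow to the right and rows downward; lengths in m; the calibration is good to about 2 mm. A picture is of the moment at which its call begins: read the wrist's pose just before it. get_calibration takes no time and is no camera call; for the wrist camera it gives the pose at the moment of the call.
- hand_in(): hands the job in, once; it reports no verdict.
The state is a dict: "t": time; "qpos": joint angles; "qd": joint speeds; "joint_efforts": joint torques, N m; "tcp_pos": TCP position; "tcp_rot": TCP orientation; "wrist_force": force on the tool from outside, world axes, zero at the start; "ft_torque": the same for the moment, N m; "opening": finger opening in m.
Only numpy, scipy, OpenCV 4.12 (cv2) and the standard library are available. Lean on these libraries where they do the work, as an engineer would, in place of code of your own. Each camera call takes 0.05 s, during which the arm holds its last target.

### The job

Open the grey control box on the plywood work board: turn both of its wing screws a quarter turn anticlockwise, as far as they go, then lift the cover plate off by its handle and lay it down gently, flat and handle up, roughly in the middle of the black rubber mat. Leave the red magnet, the tube offcut and the jar where they are.

Things in the scene. Friction and masses are not known exactly. Their poses are not given: they have to be found in the camera images.
- control_box: Grey open-topped steel box fixed on a plywood board whose top is at z = 66 mm; 126 x 216 x 60 mm (x, y, z), small ears at its foot. Origin: centre of its underside; y along its long side, z up. The wing screws stand on its long centre line 80 mm from its centre (wing_a at +y, wing_b at -y); the cover lies on its rim. Its centre is 0.28 m or more from the mat's, to the left or the right.
- wing_a (a joint): Turn of wing screw a (rad), anticlockwise from above positive, stops at 0 and 1.57. Dark steel bar 50 x 12 x 22 mm tall on a 12 mm stem captive in the box (it does not rise). At 0 the bar lies along the box's y, across the slot: locked; at 1.57 along its x, in line with the slot: loose. Starts at 0.1 to 0.5, stays where left, friction about 0.05 N m. The cover passes above about 1.37.
- wing_b (a joint): Turn of wing screw b, exactly like wing_a.
- wing_a_grip (a point): Centre of the wing bar of screw a, on its axis, 77 mm above the box's underside; the bar reaches 11 mm above and 11 mm below it and is 2 mm clear of the top of the cover.
- wing_b_grip (a point): Centre of the wing bar of screw b, likewise.
- cover_plate: Aluminium cover, 130 x 220 mm (x, y), 0.3 to 0.55 kg: 4 mm plate with a 6 mm flange below that sits in the box with 2.5 mm play. Origin: centre of the flange's lower edge, 54 mm above the box's origin when seated, 4 mm above the mat's on it; plate top 10 mm above it. Slots 62 (x) by 26 mm, 80 mm from the centre along y, let aligned wing bars through. Clears the wings when raised 34 mm.
- cover_handle (a point): Centre of the steel handle bar over the middle of the cover, 39 mm above the cover's origin. The bar lies along the cover's x: 100 mm long, 12 mm thick (y), 14 mm tall, with 22 mm free under it between two posts 74 mm apart.
- rubber_mat: Black rubber mat fixed on the same board (top at z = 66 mm), 160 x 250 x 4 mm (x, y, z). Origin: centre of its underside.
- magnet: Bystander: flat red arrow-shaped welding magnet, 56 x 112 x 17 mm, lying on the board beyond the work. Origin: centre of the underside.
- tube_offcut: Bystander: offcut of square steel tube, 30 x 90 x 30 mm, lying on the board beyond the work. Origin: centre of the underside.
- jar: Bystander: glass jar with a yellow lid, 73 mm diameter, 111 mm tall, on the bench beyond the board. Origin: centre of the underside.

How it is judged:
By the outcome, as a careful person would: the job done as asked, in the order asked, and still so for the second after the job is handed in, with the robot touching nothing.
It also fails if it takes over 64 s, if anything falls off the work surface, if the arm or the gripper's body presses on something with over 40 N, if the wrist force passes 120 N, or if a joint passes its speed limit or range.

## Working session

There is one attempt and no reset: what is moved stays moved. The work goes in short steps, Python scripts to look and compute and a tool call to move; the robot and the scene stay as the last step left them, time stands still between calls to the robot, and variables do not carry over. Pictures are saved under pics/ and viewed, and the job is handed in when it is done.

Besides the shell and the picture viewer there is one more tool, called after ">>>" as name(argument=value, ...) on one line, values as JSON. step_arm: Moves the arm, as the interface text tells. Its arguments: {"type":"object","properties":{"commands":{"type":"array"},"hand":{"type":"number"}},"required":["commands"]}

```bash
ls; mkdir -p pics; python3 - <<'E'
from workcell import *
import cv2
print(observe())
for n in ("top","side","wrist"):
    c=get_calibration(n);p,d=read_camera(n);cv2.imwrite(f"pics/{n}0.png",p)
    import numpy as np
    np.savez(f"{n}0.npz",p=p,d=d,**{k:np.array(v) for k,v in c.items()})
    print(n,c)
try: print(grip_depth)
except Exception as e: print(e)
E
```

```text
pics
{'t': 0.0, 'qpos': array([-7.17327325e+01,  1.58473245e+01,  8.62957575e+01,  1.71905475e-04,
        7.79609434e+01, -6.93224525e+00]), 'qd': array([ 0.1346723 ,  0.00308872, -0.03216472, -0.07477488, -0.01618567,
       -0.05200328]), 'joint_efforts': array([-1.86589328e-03, -4.16780376e+01, -2.45808667e+01, -4.64347722e-04,
        1.09971355e-02, -1.24210121e-05]), 'tcp_pos': array([ 0.24475171, -0.52007278,  0.40383864]), 'tcp_rot': array([-97.02480996,  89.89597452, 108.17466678]), 'wrist_force': array([-0.20802131, -0.2137606 ,  0.42618396]), 'ft_torque': array([-0.03078951,  0.0191121 , -0.00719682]), 'opening': 0.08516613052531596}
top {'camera_matrix': array([[385.98193298,   0.        , 286.68246603],
       [  0.        , 385.98193298, 215.24515111],
       [  0.        ,   0.        ,   1.        ]]), 'k1': -0.07617850904440697, 'R': array([[ 0.01646296, -0.99974775, -0.0152774 ],
       [-0.98226276, -0.01331689, -0.18703618],
       [ 0.18678556,  0.01808559, -0.98223422]]), 't': array([0.00607717, 0.6110077 , 0.88274897])}
side {'camera_matrix': array([[400.64860266,   0.        , 277.40774998],
       [  0.        , 400.64860266, 211.40925348],
       [  0.        ,   0.        ,   1.        ]]), 'k1': 0.033345370402883316, 'R': array([[-0.88040578, -0.47419799,  0.00468207],
       [-0.25911159,  0.47275597, -0.84223689],
       [ 0.39717356, -0.74272341, -0.53908729]]), 't': array([0.54306063, 0.27988669, 0.72875423])}
wrist {'camera_matrix': array([[342.2083032 ,   0.        , 281.31929044],
       [  0.        , 342.2083032 , 212.33523823],
       [  0.        ,   0.        ,   1.        ]]), 'k1': -0.06184104588330346, 'R': array([[ 0.4263816 , -0.9045416 , -0.00179677],
       [-0.85801646, -0.40507791,  0.31578418],
       [-0.28636776, -0.1331029 , -0.94882934]]), 't': array([-0.57348061, -0.04065882,  0.38030109])}
0.1547
```

View pics/top0.png

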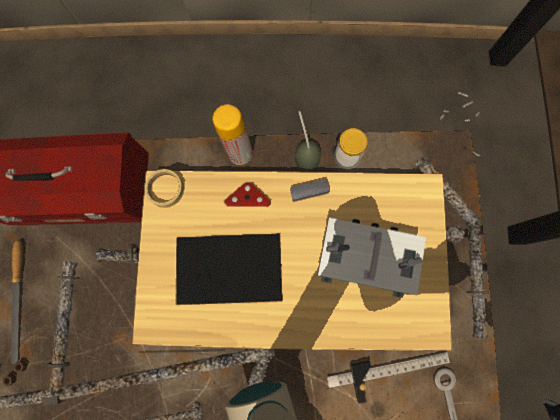

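View pics/side0.png

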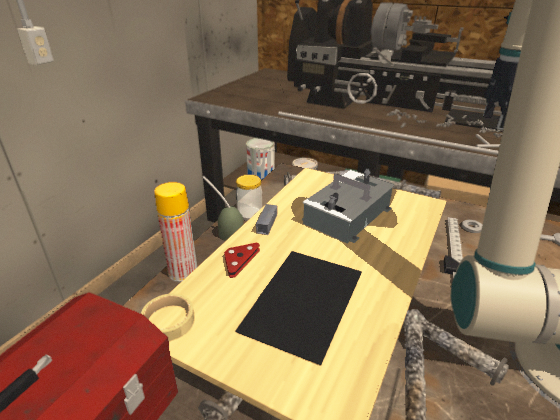

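View pics/wrist0.png

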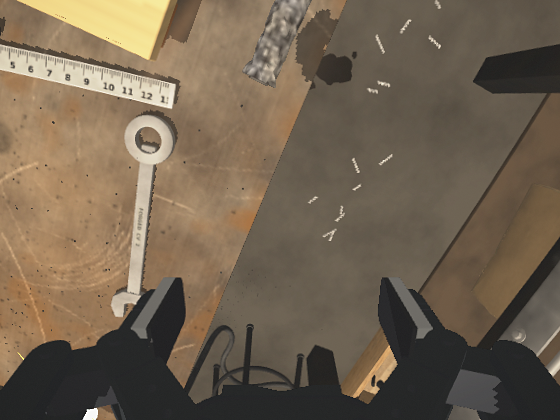

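The top view shows the box and cover around (372,256), the mat around (229,270), and the wings near (338,247) and (408,263). Next I'll measure them from depth.

```bash
cat > h.py <<'E'
import numpy as np, cv2
def cloud(f):
    z=np.load(f); p,d,K,k1,R,t=[z[k] for k in("p","d","camera_matrix","k1","R","t")]
    v,u=np.mgrid[:420,:560]
    pts=cv2.undistortPoints(np.stack([u,v],-1).reshape(-1,1,2).astype(float),K,np.array([float(k1),0,0,0])).reshape(420,560,2)
    X=np.concatenate([pts*d[...,None],d[...,None]],-1)
    W=(X-t)@R
    W[d<=0]=np.nan
    return p,d,W
def bird(p,W,x0,x1,y0,y1,zmin,zmax,s=1000):
    pass
E
python3 - <<'E'
from h import *
p,d,W=cloud("top0.npz")
cv2.imwrite("pics/crop.png",cv2.resize(p[190:310,300:450],None,fx=5,fy=5,interpolation=cv2.INTER_CUBIC))
z=W[...,2]
# mat
m=(p.max(2)<35)&(np.abs(z-.07)<.012)
n,l,st,c=cv2.connectedComponentsWithStats(m.astype(np.uint8))
for i in range(1,n):
    if st[i,4]>1500:
        q=W[l==i];print("mat",st[i],np.median(q,0),cv2.minAreaRect(q[:,:2].astype(np.float32)*1000))
# cover
reg=np.zeros_like(m);reg[200:305,310:435]=1
for lo,hi,nm in((.12,.135,"plate"),(.135,.158,"wings"),(.158,.18,"handle")):
    mm=reg&(z>lo)&(z<hi)
    n,l,st,c=cv2.connectedComponentsWithStats(mm.astype(np.uint8))
    for i in range(1,n):
        if st[i,4]>15:
            q=W[l==i];print(nm,st[i],np.median(q,0),q.mean(0),cv2.minAreaRect(q[:,:2].astype(np.float32)*1000))
mm=reg&(np.nan_to_num(z)>.11);q=W[mm];print(cv2.minAreaRect(q[:,:2].astype(np.float32)*1000))
print(np.histogram(z[200:305,310:435],bins=np.arange(.06,.2,.005)))
E
```

```text
mat [ 177  234  105   70 3769] [0.47664245 0.15184514 0.07117767] ((479.40185546875, 150.8967742919922), (155.2034149169922, 245.2454071044922), 3.344191551208496)
plate [ 318  218  108   78 4742] [ 0.50651598 -0.17106757  0.1308245 ] [ 0.50738005 -0.17514959  0.13083117] ((508.2817077636719, -176.458740234375), (221.7300262451172, 130.5371856689453), 79.1977767944336)
wings [326 244  24   8 140] [ 0.52237695 -0.09562467  0.15484118] [ 0.52269478 -0.09622107  0.15406507] ((523.2915649414062, -97.22518920898438), (15.250596046447754, 50.03913879394531), 1.3123602867126465)
wings [398 257  24  11 141] [ 0.4940659  -0.25148538  0.15480489] [ 0.49393716 -0.25154247  0.15400308] ((494.453369140625, -253.33226013183594), (15.685133934020996, 48.729270935058594), 10.581365585327148)
handle [369 232  13  46 282] [ 0.50752287 -0.17536472  0.16563884] [ 0.50825366 -0.17544874  0.16551852] ((509.09185791015625, -176.34048461914062), (12.76913833618164, 98.2645034790039), 78.55829620361328)
((508.2817077636719, -176.458740234375), (221.7300262451172, 130.5371856689453), 79.1977767944336)
(array([ 815, 6145,  534,   47,   28,   20,    6,   10,   54,   29,    6,
         24,    2, 1373, 3368,   22,    9,   23,  126,  160,   90,  184,
          1,    0,    0,    0,    0,    0]), array([0.06 , 0.065, 0.07 , 0.075, 0.08 , 0.085, 0.09 , 0.095, 0.1  ,
       0.105, 0.11 , 0.115, 0.12 , 0.125, 0.13 , 0.135, 0.14 , 0.145,
       0.15 , 0.155, 0.16 , 0.165, 0.17 , 0.175, 0.18 , 0.185, 0.19 ,
       0.195, 0.2  ]))
```

View pics/crop.png

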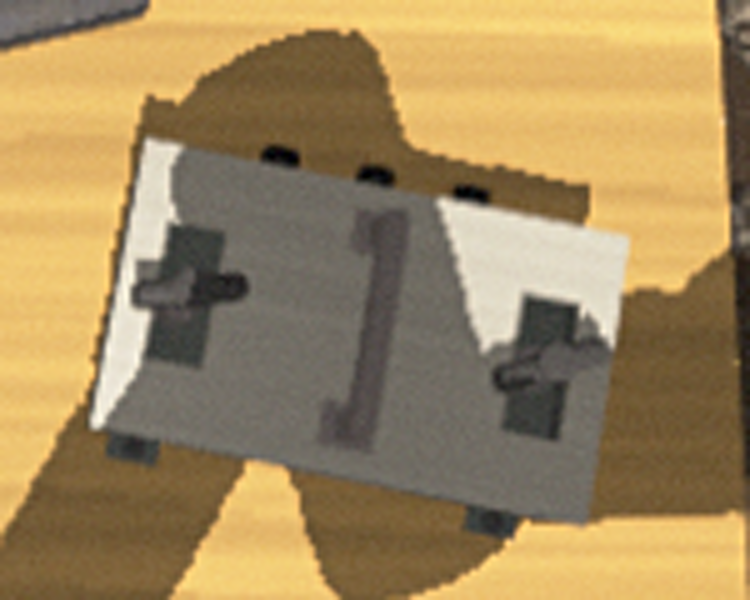

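```bash
cat >> h.py <<'E'
from scipy.spatial.transform import Rotation as Rn
def plan(o,pos,jaw):
    """delta in tool axes to reach TCP pos pointing down, jaw (tool y) at world yaw jaw deg (exact, mod 180 nearest)"""
    R=Rn.from_euler("xyz",o["tcp_rot"],degrees=True).as_matrix()
    cur=np.degrees(np.arctan2(R[1,1],R[0,1]))
    best=None
    for k in(0,180):
        a=np.radians(jaw+k); y=np.array([np.cos(a),np.sin(a),0]); x=np.array([0,0,-1.])
        T=np.stack([x,y,np.cross(x,y)],1)
        rv=Rn.from_matrix(R.T@T).as_rotvec()
        sh=R.T@(np.array(pos)-o["tcp_pos"])*100
        print("shift cm",sh.round(2),"turn",rv.round(4),"deg",np.degrees(np.linalg.norm(rv)).round(1))
    print("cur jaw yaw",cur.round(2),"tool x",R[:,0].round(4),"q",o["qpos"].round(1),"pos",o["tcp_pos"].round(4),"F",o["wrist_force"].round(1),"M",o["ft_torque"].round(2),"open",round(o["opening"],4),"t",o["t"])
E
python3 - <<'E'
from h import *
from workcell import *
plan(observe(),[.493,-.254,.38],10.6)
plan(observe(),[.523,-.097,.38],1.3)
E
```

```text
shift cm [  2.43 -13.51 -33.79] turn [-1.316e+00 -1.100e-03  1.100e-03] deg 75.4
shift cm [  2.43 -13.51 -33.79] turn [1.8256e+00 1.2000e-03 1.2000e-03] deg 104.6
cur jaw yaw -64.8 tool x [-5.0e-04  1.4e-03 -1.0e+00] q [-71.7  15.8  86.3  -0.   78.   -6.9] pos [ 0.2447 -0.5202  0.404 ] F [-0.8 -0.7 -0.6] M [-0.01  0.02  0.01] open 0.0857 t 0.15
shift cm [  2.45 -26.44 -43.19] turn [-1.1537e+00 -1.0000e-03  1.2000e-03] deg 66.1
shift cm [  2.45 -26.44 -43.19] turn [1.9879e+00 1.3000e-03 1.1000e-03] deg 113.9
cur jaw yaw -64.8 tool x [-5.0e-04  1.4e-03 -1.0e+00] q [-71.7  15.8  86.3  -0.   78.   -6.9] pos [ 0.2447 -0.5202  0.404 ] F [-0.8 -0.7 -0.6] M [-0.01  0.02  0.01] open 0.0857 t 0.15
```

>>> step_arm(commands=[[0,-1.1,-2.8,-0.11,0,0],[0,-2.2,-5.6,-0.22,0,0],[0,-3.3,-8.4,-0.33,0,0],[0,-4.5,-11.2,-0.44,0,0],[0,-5.6,-14,-0.55,0,0],[0,-6.7,-16.9,-0.66,0,0],[0,-7.9,-19.7,-0.77,0,0],[0,-9,-22.5,-0.88,0,0],[0,-10.1,-25.3,-0.99,0,0],[0,-11.2,-28.1,-1.1,0,0],[0,-12.4,-31,-1.21,0,0],[0,-13.5,-33.8,-1.316,-0.001,0.001]], hand=-1)

```text
t: 1.35
tcp_pos: [0.4938, -0.2529, 0.404]
tcp_rot: [-142.7, 90.0, 138.2]
wrist_force: [-0.1, -0.3, 0.5]
opening: 0.0855
```

>>> step_arm(commands=[[0,0,0,0,0,0],[0,0,0,0,0,0]])

```text
t: 1.55
tcp_pos: [0.494, -0.2524, 0.4036]
tcp_rot: [-118.1, 89.9, 162.8]
wrist_force: [-0.9, -0.4, -0.6]
opening: 0.0853
```

```bash
cat > look.py <<'E'
import sys
from h import *
from workcell import *
cam,f=sys.argv[1:3]
c=get_calibration(cam);p,d=read_camera(cam);cv2.imwrite(f"pics/{f}.png",p)
np.savez(f"{f}.npz",p=p,d=d,**{k:np.array(v) for k,v in c.items()})
E
python3 look.py wrist w1; python3 - <<'E'
from h import *
from workcell import *
plan(observe(),[.493,-.254,.307],10.6)
p,d,W=cloud("w1.npz"); z=W[...,2]
for lo,hi in((.138,.157),(.158,.175)):
    m=(z>lo)&(z<hi); n,l,st,c=cv2.connectedComponentsWithStats(m.astype(np.uint8))
    for i in range(1,n):
        if st[i,4]>100:
            q=W[l==i]
            print(lo,st[i],q.mean(0).round(4),cv2.minAreaRect(q[:,:2].astype(np.float32)*1000))
E
```

```text
shift cm [ 9.67 -0.06  0.09] turn [ 0.0041 -0.0005  0.0016] deg 0.3
shift cm [ 9.67 -0.06  0.09] turn [-3.1374e+00 -2.5000e-03 -8.0000e-04] deg 179.8
cur jaw yaw 10.84 tool x [-1.7e-03  2.0e-04 -1.0e+00] q [-34.3  14.1  88.8  -0.   77.2 -45.1] pos [ 0.4935 -0.253   0.4037] F [0.1 1.1 0.5] M [-0.04 -0.08 -0.01] open 0.085 t 1.6
0.138 [365   0  28  36 812] [ 0.5251 -0.1144  0.1505] ((526.39794921875, -112.94578552246094), (12.88456916809082, 19.2803955078125), 6.105738162994385)
0.138 [ 270  188   26   72 1308] [ 0.4943 -0.2514  0.153 ] ((495.13916015625, -253.74761962890625), (17.104381561279297, 48.862003326416016), 10.749296188354492)
0.158 [ 253   77  155   78 3297] [ 0.5078 -0.1755  0.1647] ((510.0339660644531, -176.05125427246094), (12.233634948730469, 99.78204345703125), 79.04032135009766)
```

View pics/w1.png

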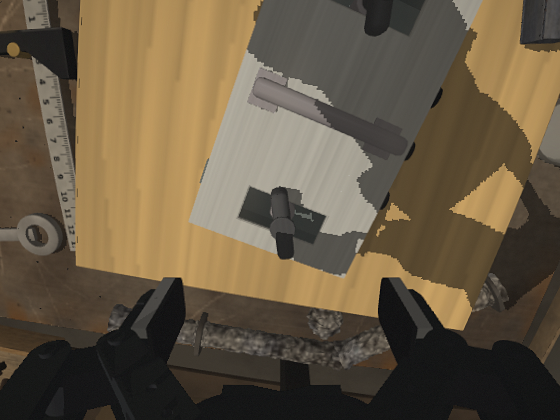

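The wrist view shows wing b at (282,225), square between the jaws and agreeing with the top camera. I'll descend onto it.

>>> step_arm(commands=[[2.5,0,0.1,0,0,0],[5,0,0.15,0,0,0],[7,0,0.15,0,0,0],[8.5,0,0.15,0,0,0],[9.3,0,0.15,0,0,0],[9.6,0,0.15,0,0,0],[9.6,0,0.15,0,0,0]])

```text
t: 2.3
tcp_pos: [0.4934, -0.255, 0.3078]
tcp_rot: [-103.2, 89.9, 177.6]
wrist_force: [0.2, -0.7, 0.6]
opening: 0.0855
```

>>> step_arm(commands=[[0,0,0,0,0,0],[0,0,0,0,0,0],[0,0,0,0,0,0],[0,0,0,0,0,0],[0,0,0,0,0,0],[0,0,0,0,0,0],[0,0,0,0,0,0],[0,0,0,0,0,0]], hand=1)

```text
t: 3.1
tcp_pos: [0.4943, -0.2551, 0.3083]
tcp_rot: [52.5, 89.9, -26.8]
wrist_force: [4.7, 0.1, 1.8]
opening: 0.0107
```

```bash
python3 look.py wrist w2; python3 - <<'E'
from h import *
from workcell import *
plan(observe(),[.494,-.2545,.307],79.1)
E
```

```text
shift cm [ 0.13 -0.02 -0.06] turn [-1.1926e+00  1.3000e-03 -4.0000e-04] deg 68.3
shift cm [ 0.13 -0.02 -0.06] turn [ 1.949e+00 -5.000e-04 -1.500e-03] deg 111.7
cur jaw yaw 10.77 tool x [ 1.2e-03 -6.0e-04 -1.0e+00] q [-34.5  18.3  97.2   0.   64.5 -45.2] pos [ 0.4943 -0.2551  0.3084] F [5.9 1.  2.3] M [ 0.17 -0.83 -0.  ] open 0.011 t 3.15
```

View pics/w2.png

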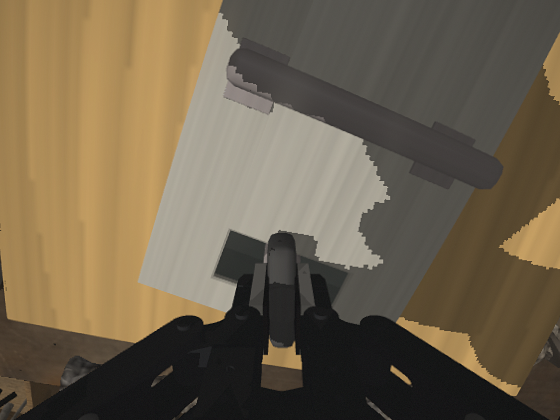

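Wing b's bar is centred between the pads at about (282,290). Now to turn it anticlockwise.

>>> step_arm(commands=[[0,0,0,-0.11,0,0],[0,0,0,-0.22,0,0],[0,0,0,-0.33,0,0],[0,0,0,-0.44,0,0],[0,0,0,-0.55,0,0],[0,0,0,-0.66,0,0],[0,0,0,-0.77,0,0],[0,0,0,-0.88,0,0],[0,0,0,-0.99,0,0],[0,0,0,-1.08,0,0],[0,0,0,-1.15,0,0],[0,0,0,-1.19,0,0]])

```text
t: 4.35
tcp_pos: [0.4942, -0.2552, 0.3083]
tcp_rot: [-32.1, 89.9, -43.1]
wrist_force: [2.3, 0.2, 1.5]
opening: 0.0103
```

```bash
python3 - <<'E'
from h import *
from workcell import *
plan(observe(),[.494,-.2545,.307],79.1)
E
```

```text
shift cm [ 0.13  0.07 -0.03] turn [-0.0007  0.0011  0.0007] deg 0.1
shift cm [ 0.13  0.07 -0.03] turn [ 3.1409e+00  1.1000e-03 -1.7000e-03] deg 180.0
cur jaw yaw 79.06 tool x [ 1.e-03 -9.e-04 -1.e+00] q [ -34.5   18.3   97.2   -0.    64.5 -113.5] pos [ 0.4942 -0.2552  0.3083] F [2.3 0.2 1.5] M [-0.04 -0.37 -0.3 ] open 0.0103 t 4.35
```

>>> step_arm(commands=[[0,0,0,-0.015,0,0],[0,0,0,-0.03,0,0],[0,0,0,-0.03,0,0]])

```text
t: 4.65
tcp_pos: [0.4942, -0.2553, 0.3083]
tcp_rot: [-15.1, 89.9, -24.4]
wrist_force: [2.1, -0.8, 1.4]
opening: 0.0105
```

```bash
python3 - <<'E'
from h import *
from workcell import *
plan(observe(),[.494,-.2545,.307],79.1)
E
```

```text
shift cm [ 0.13  0.08 -0.03] turn [0.0273 0.0012 0.0003] deg 1.6
shift cm [ 0.13  0.08 -0.03] turn [-3.1142e+00 -5.0000e-04  1.8000e-03] deg 178.4
cur jaw yaw 80.67 tool x [ 1.1e-03 -5.0e-04 -1.0e+00] q [ -34.5   18.3   97.2    0.    64.5 -115.2] pos [ 0.4942 -0.2553  0.3083] F [ 2.1 -0.8  1.4] M [-0.05 -0.43 -1.01] open 0.0105 t 4.65
```

The moment climbed from 0.3 to 1.0 N m over the last 1.6°, so wing b is on its stop. I'll release and rise.

>>> step_arm(commands=[[0,0,0,0.03,0,0],[0,0,0,0.03,0,0],[0,0,0,0.03,0,0],[0,0,0,0.03,0,0],[0,0,0,0.03,0,0],[-1,0,0,0.03,0,0],[-3,0,0,0.03,0,0],[-5.5,0,0,0.03,0,0],[-8,0,0,0.03,0,0],[-10,0,0,0.03,0,0],[-10,0,0,0.03,0,0]], hand=0)

```text
t: 5.75
tcp_pos: [0.4946, -0.2556, 0.4122]
tcp_rot: [-22.6, 89.5, -33.7]
wrist_force: [0.2, 0.3, 0.0]
opening: 0.0425
```

```bash
python3 look.py wrist w3; python3 - <<'E'
from h import *
from workcell import *
plan(observe(),[.524,-.0975,.404],1.7)
p,d,W=cloud("w3.npz"); z=W[...,2]
for lo,hi in((.138,.157),(.158,.175)):
    m=(z>lo)&(z<hi); n,l,st,c=cv2.connectedComponentsWithStats(m.astype(np.uint8))
    for i in range(1,n):
        if st[i,4]>100:
            q=W[l==i]
            print(lo,st[i],q.mean(0).round(4),cv2.minAreaRect(q[:,:2].astype(np.float32)*1000))
E
```

```text
shift cm [ 0.59 16.07 -0.1 ] turn [ 1.3484  0.0054 -0.0016] deg 77.3
shift cm [ 0.59 16.07 -0.1 ] turn [-1.7932e+00  1.7000e-03  5.8000e-03] deg 102.7
cur jaw yaw 78.96 tool x [ 0.0044 -0.0029 -1.    ] q [ -34.5   13.9   88.1    0.    77.7 -113.5] pos [ 0.4942 -0.2554  0.4102] F [ 0.  -0.7 -0.1] M [0.06 0.01 0.03] open 0.0426 t 5.8
0.138 [387 144  18  23 174] [ 0.465  -0.1722  0.1476] ((465.2755126953125, -171.29820251464844), (6.955810546875, 15.00556755065918), 40.76436996459961)
0.138 [ 271  177   25   71 1248] [ 0.4922 -0.2538  0.153 ] ((494.44891357421875, -254.23867797851562), (16.84281349182129, 49.41732406616211), 78.9090576171875)
0.138 [ 461  195   74   35 1619] [ 0.5227 -0.1002  0.1504] ((524.6204223632812, -98.23230743408203), (49.87932586669922, 17.315462112426758), 88.02782440185547)
0.138 [376 255   9  22 120] [ 0.5487 -0.1888  0.1472] ((547.7423095703125, -186.82150268554688), (5.644618034362793, 16.33847999572754), 77.9974365234375)
0.158 [ 383  147   33  138 2595] [ 0.5057 -0.1766  0.1643] ((509.229736328125, -175.8524169921875), (13.04117202758789, 98.18341064453125), 79.059326171875)
```

View pics/w3.png

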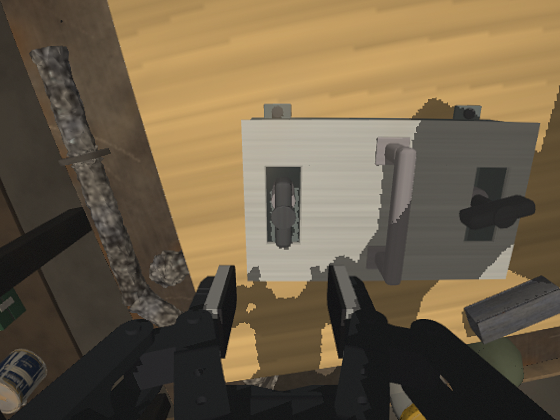

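Wing b is now in line with its slot at (283,205). Wing a, near (497,210), still has to be turned. Moving above it.

>>> step_arm(commands=[[0,1.5,0,0.12,0,0],[0,3,0,0.24,0,0],[0,4.5,0,0.36,0,0],[0,6,0,0.48,0,0],[0,7.5,0,0.6,0,0],[0,9,0,0.72,0,0],[0,10.5,0,0.84,0,0],[0,12,0,0.96,0,0],[0,13.5,0,1.08,0,0],[0.2,15,0,1.2,0,0],[0.4,15.6,-0.1,1.3,0,0],[0.6,16.05,-0.1,1.355,0.005,-0.002]], hand=-1)

```text
t: 7.0
tcp_pos: [0.5235, -0.0968, 0.4025]
tcp_rot: [-100.5, 89.8, 170.7]
wrist_force: [-0.2, -0.2, -0.1]
opening: 0.0857
```

>>> step_arm(commands=[[0,0,0,0,0,0],[0,0,0,0,0,0]])

```text
t: 7.2
tcp_pos: [0.5232, -0.0967, 0.4013]
tcp_rot: [-102.6, 89.7, 168.7]
wrist_force: [0.4, 0.0, -0.0]
opening: 0.0849
```

```bash
python3 look.py wrist w4; python3 - <<'E'
from h import *
from workcell import *
plan(observe(),[.524,-.0975,.308],1.)
p,d,W=cloud("w4.npz"); z=W[...,2]
for lo,hi in((.138,.157),(.158,.175)):
    m=(z>lo)&(z<hi); n,l,st,c=cv2.connectedComponentsWithStats(m.astype(np.uint8))
    for i in range(1,n):
        if st[i,4]>100:
            q=W[l==i]
            print(lo,st[i],q.mean(0).round(4),cv2.minAreaRect(q[:,:2].astype(np.float32)*1000))
E
```

```text
shift cm [9.37 0.11 0.07] turn [ 0.0047 -0.0009  0.0044] deg 0.4
shift cm [9.37 0.11 0.07] turn [-3.1369e+00 -6.9000e-03 -1.3000e-03] deg 179.7
cur jaw yaw 1.27 tool x [-4.4e-03  8.0e-04 -1.0e+00] q [-18.   12.3  91.5  -0.   76.4 -19.2] pos [ 0.5233 -0.0969  0.4017] F [-1.3 -1.4  0.3] M [ 0.01 -0.03 -0.01] open 0.0853 t 7.25
0.138 [ 273  186   27   74 1329] [ 0.5251 -0.0942  0.153 ] ((525.41943359375, -96.73433685302734), (49.20819091796875, 17.547508239746094), 87.36903381347656)
0.138 [200 295 127  39 674] [ 0.5101 -0.1703  0.1498] ((509.9534912109375, -173.37612915039062), (9.243830680847168, 97.26927947998047), 78.86323547363281)
0.138 [216 378  59  17 244] [ 0.4866 -0.2473  0.1421] ((495.2508239746094, -248.40167236328125), (7.59738302230835, 49.06364440917969), 85.77169799804688)
0.158 [ 195  310  134   40 2362] [ 0.5094 -0.1732  0.1638] ((510.06695556640625, -174.96652221679688), (13.070192337036133, 99.01432037353516), 79.29243469238281)
```

View pics/w4.png

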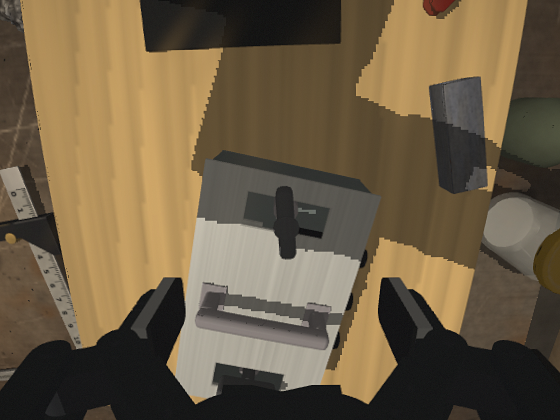

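Wing a is at (286,222), between the jaws. The tube and jar are well clear to the right, so I'll descend.

>>> step_arm(commands=[[2.5,0.1,0.07,0,0,0.002],[5,0.12,0.07,0,0,0.004],[7,0.12,0.07,0,0,0.004],[8.5,0.12,0.07,0,0,0.004],[9.1,0.12,0.07,0,0,0.004],[9.4,0.12,0.07,0,0,0.004],[9.4,0.12,0.07,0,0,0.004]])

```text
t: 7.95
tcp_pos: [0.5243, -0.0977, 0.3079]
tcp_rot: [-170.5, 90.0, 100.7]
wrist_force: [-0.1, -0.1, -0.1]
opening: 0.0853
```

>>> step_arm(commands=[[0,0,0,0,0,0],[0,0,0,0,0,0],[0,0,0,0,0,0],[0,0,0,0,0,0],[0,0,0,0,0,0],[0,0,0,0,0,0],[0,0,0,0,0,0],[0,0,0,0,0,0]], hand=1)

```text
t: 8.75
tcp_pos: [0.5246, -0.0977, 0.3083]
tcp_rot: [107.9, 89.9, 19.2]
wrist_force: [1.1, 0.2, 1.9]
opening: 0.0107
```

```bash
python3 look.py wrist w5; python3 - <<'E'
from h import *
from workcell import *
plan(observe(),[.524,-.0975,.307],79.1)
E
```

```text
shift cm [ 0.13 -0.06 -0.03] turn [-1.3584e+00  5.0000e-04 -1.3000e-03] deg 77.8
shift cm [ 0.13 -0.06 -0.03] turn [ 1.7832e+00 -1.4000e-03 -6.0000e-04] deg 102.2
cur jaw yaw 1.27 tool x [ 1.2e-03  4.0e-04 -1.0e+00] q [-18.   16.5  99.9   0.   63.6 -19.3] pos [ 0.5246 -0.0978  0.3083] F [0.9 0.4 3.4] M [ 0.03 -0.21  0.07] open 0.0108 t 8.8
```

View pics/w5.png

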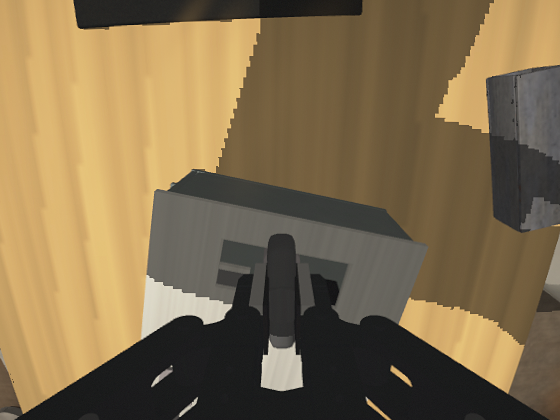

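The pads hold wing a's bar squarely at about (282,290). Now to turn it.

>>> step_arm(commands=[[0,0,0,-0.12,0,0],[0,0,0,-0.24,0,0],[0,0,0,-0.36,0,0],[0,0,0,-0.48,0,0],[0,0,0,-0.6,0,0],[0,0,0,-0.72,0,0],[0,0,0,-0.84,0,0],[0,0,0,-0.96,0,0],[0,0,0,-1.08,0,0],[0,0,0,-1.2,0,0],[0,0,0,-1.3,0,0],[0,0,0,-1.36,0,0]])

```text
t: 10.0
tcp_pos: [0.5242, -0.098, 0.3083]
tcp_rot: [-74.3, 90.0, -84.9]
wrist_force: [-0.7, -2.3, 3.2]
opening: 0.0106
```

```bash
python3 - <<'E'
from h import *
from workcell import *
plan(observe(),[.524,-.0975,.307],79.1)
E
```

```text
shift cm [ 0.13  0.05 -0.03] turn [0.0046 0.0001 0.0004] deg 0.3
shift cm [ 0.13  0.05 -0.03] turn [-3.137e+00 -6.000e-04  2.000e-04] deg 179.7
cur jaw yaw 79.36 tool x [ 0.e+00 -4.e-04 -1.e+00] q [-18.1  16.5  99.9  -0.   63.6 -97.4] pos [ 0.5242 -0.098   0.3083] F [-0.7 -2.3  3.2] M [-0.24  0.15 -0.42] open 0.0106 t 10.0
```

>>> step_arm(commands=[[0,0,0,-0.015,0,0],[0,0,0,-0.03,0,0],[0,0,0,-0.03,0,0]])

```text
t: 10.3
tcp_pos: [0.5242, -0.0982, 0.3083]
tcp_rot: [-2.8, 90.0, -11.9]
wrist_force: [0.3, -0.7, 2.1]
opening: 0.0105
```

```bash
python3 - <<'E'
from h import *
from workcell import *
plan(observe(),[.524,-.0975,.307],79.1)
E
```

```text
shift cm [ 0.13  0.06 -0.03] turn [0.0322 0.0001 0.    ] deg 1.8
shift cm [ 0.13  0.06 -0.03] turn [-3.1094e+00 -0.0000e+00  2.0000e-04] deg 178.2
cur jaw yaw 80.95 tool x [ 1.e-04 -0.e+00 -1.e+00] q [-18.1  16.5  99.9   0.   63.6 -99. ] pos [ 0.5242 -0.0982  0.3083] F [ 0.3 -0.7  2.1] M [-0.11 -0.02 -1.1 ] open 0.0105 t 10.3
```

Wing a is on its stop too. Releasing and rising.

>>> step_arm(commands=[[0,0,0,0.03,0,0],[0,0,0,0.03,0,0],[0,0,0,0.03,0,0],[0,0,0,0.03,0,0],[0,0,0,0.03,0,0],[-1,0,0,0.03,0,0],[-3,0,0,0.03,0,0],[-5.5,0,0,0.03,0,0],[-8,0,0,0.03,0,0],[-9.5,0,0,0.03,0,0],[-9.5,0,0,0.03,0,0]], hand=0)

```text
t: 11.4
tcp_pos: [0.5248, -0.0983, 0.4065]
tcp_rot: [-7.4, 89.6, -18.1]
wrist_force: [-0.3, 0.2, -0.0]
opening: 0.0428
```

>>> step_arm(commands=[[0,-2,0,0,0,0],[0,-4,0,0,0,0],[0,-6,0,0,0,0],[0,-7.2,0,0,0,0],[0,-8,0,0,0,0],[0,-8,0,0,0,0],[0,-8,0,0,0,0]], hand=-1)

```text
t: 12.1
tcp_pos: [0.5099, -0.1766, 0.4063]
tcp_rot: [-0.1, 89.7, -10.8]
wrist_force: [0.1, 0.6, 0.1]
opening: 0.0855
```

```bash
python3 look.py wrist w6; python3 - <<'E'
from h import *
from workcell import *
plan(observe(),[.509,-.176,.31],79.1)
p,d,W=cloud("w6.npz"); z=W[...,2]
for lo,hi in((.138,.157),(.158,.175)):
    m=(z>lo)&(z<hi); n,l,st,c=cv2.connectedComponentsWithStats(m.astype(np.uint8))
    for i in range(1,n):
        if st[i,4]>100:
            q=W[l==i]
            print(lo,st[i],q.mean(0).round(4),cv2.minAreaRect(q[:,:2].astype(np.float32)*1000))
E
```

```text
shift cm [ 9.64  0.02 -0.16] turn [0.0028 0.0061 0.0001] deg 0.4
shift cm [ 9.64  0.02 -0.16] turn [-3.1388e+00 -2.0000e-04  9.6000e-03] deg 179.8
cur jaw yaw 79.26 tool x [ 0.006  -0.0013 -1.    ] q [-2.650e+01  1.260e+01  9.040e+01  1.000e-01  7.660e+01 -1.058e+02] pos [ 0.5099 -0.1764  0.4064] F [0.1 1.1 0.8] M [0.02 0.08 0.  ] open 0.0853 t 12.15
0.138 [ 153  180   30   72 1532] [ 0.4928 -0.2522  0.1514] ((494.2442321777344, -254.17886352539062), (16.945743560791016, 49.26646041870117), 71.47943878173828)
0.138 [ 379  180   31   72 1598] [ 0.5222 -0.0987  0.1514] ((524.2328491210938, -97.40752410888672), (17.700485229492188, 49.06624221801758), 86.5166015625)
0.158 [ 272  148   19  144 2532] [ 0.5054 -0.1749  0.1647] ((509.6807556152344, -175.68014526367188), (11.925067901611328, 99.6913833618164), 79.53125762939453)
```

View pics/w6.png

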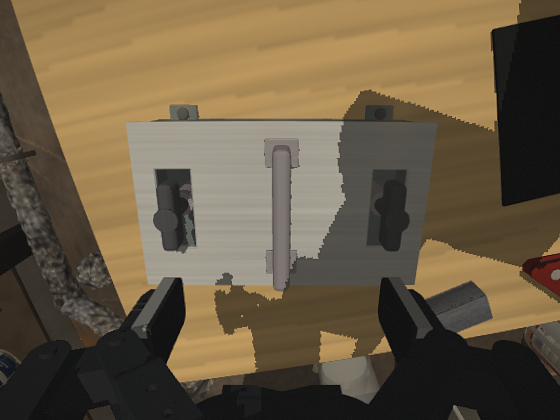

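Both wings line up with their slots, at (172,215) and (392,215). The handle is at (281,215), centred between the jaws. Descending to grip it.

>>> step_arm(commands=[[2.5,0,-0.05,0,0.003,0],[5,0,-0.1,0,0.006,0],[7,0,-0.13,0,0.006,0],[8.5,0,-0.13,0,0.006,0],[9.2,0,-0.13,0,0.006,0],[9.5,0,-0.13,0,0.006,0],[9.5,0,-0.13,0,0.006,0]])

```text
t: 12.85
tcp_pos: [0.5094, -0.176, 0.3116]
tcp_rot: [-16.1, 90.0, -26.8]
wrist_force: [0.3, -0.2, -0.3]
opening: 0.0855
```

>>> step_arm(commands=[[0,0,0,0,0,0],[0,0,0,0,0,0],[0,0,0,0,0,0],[0,0,0,0,0,0],[0,0,0,0,0,0],[0,0,0,0,0,0],[0,0,0,0,0,0],[0,0,0,0,0,0],[0,0,0,0,0,0]], hand=1)

```text
t: 13.75
tcp_pos: [0.5095, -0.1762, 0.3119]
tcp_rot: [-33.8, 89.9, -44.5]
wrist_force: [-1.1, -0.9, 4.3]
opening: 0.011
```

```bash
python3 - <<'E'
from h import *
from workcell import *
plan(observe(),[.509,-.176,.41],79.1)
E
```

```text
shift cm [-9.81  0.   -0.04] turn [0.0033 0.0009 0.0006] deg 0.2
shift cm [-9.81  0.   -0.04] turn [-3.1383e+00 -9.0000e-04  1.4000e-03] deg 179.8
cur jaw yaw 79.29 tool x [ 7.e-04 -7.e-04 -1.e+00] q [ -26.5   16.7   99.    -0.    64.3 -105.7] pos [ 0.5095 -0.1762  0.3119] F [-1.1 -0.9  4.3] M [-0.16  0.12 -0.05] open 0.011 t 13.75
```

Gripped (opening 11 mm). I'll lift slowly first and watch the force.

>>> step_arm(commands=[[-0.3,0,0,0,0,0],[-0.7,0,0,0,0,0],[-1.2,0,0,0,0,0],[-1.7,0,0,0,0,0],[-2.2,0,0,0,0,0],[-2.7,0,0,0,0,0],[-3.2,0,0,0,0,0],[-3.8,0,0,0,0,0],[-4.6,0,0,0,0,0],[-5.6,0,0,0,0,0],[-6.6,0,0,0,0,0],[-7,0,0,0,0,0]])

```text
t: 14.95
tcp_pos: [0.5098, -0.1763, 0.3837]
tcp_rot: [-20.7, 89.8, -31.4]
wrist_force: [0.2, 0.1, -3.8]
opening: 0.0107
```

```bash
python3 look.py wrist w7;python3 look.py side s7; python3 - <<'E'
from h import *
from workcell import *
plan(observe(),[.479,.151,.38],93.3)
for f in("w7","top0"):
    p,d,W=cloud(f+".npz"); z=W[...,2]
    m=(p.max(2)<45)&(np.abs(z-.07)<.012)
    n,l,st,c=cv2.connectedComponentsWithStats(m.astype(np.uint8))
    for i in range(1,n):
        if st[i,4]>1500:
            q=W[l==i];print("mat",st[i],np.median(q,0),cv2.minAreaRect(q[:,:2].astype(np.float32)*1000))
E
```

```text
shift cm [ 0.24 31.58 -9.09] turn [-0.2446  0.0027  0.0015] deg 14.0
shift cm [ 0.24 31.58 -9.09] turn [ 2.897e+00  2.200e-03 -4.000e-03] deg 166.0
cur jaw yaw 79.29 tool x [ 0.0026 -0.0017 -1.    ] q [ -26.5   13.5   92.7   -0.    73.7 -105.7] pos [ 0.5096 -0.1762  0.383 ] F [ 0.1 -0.2 -4.9] M [-0.02  0.01 -0.06] open 0.0107 t 15.05
mat [ 508   15   52  200 8590] [0.4731802  0.04564414 0.06951446] ((485.63079833984375, 46.68547058105469), (159.988525390625, 42.58800506591797), 2.8359906673431396)
mat [ 177  234  105   70 6794] [0.477718   0.15041686 0.07116292] ((479.5787353515625, 150.96041870117188), (155.9851531982422, 245.3446044921875), 3.3014721870422363)
```

View pics/w7.png

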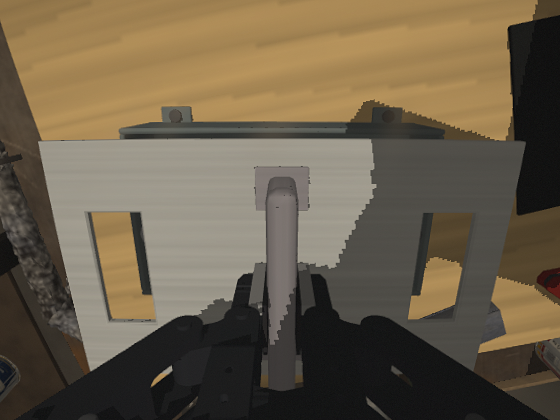

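View pics/s7.png

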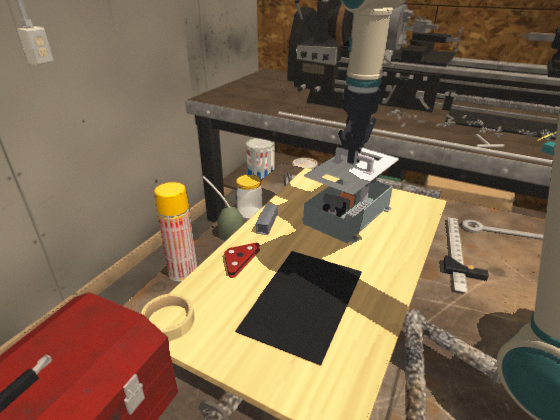

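The cover is clear of the wings and hanging level (weight about 4.5 N), with box and wings exposed below it. Next, carry it over the mat.

>>> step_arm(commands=[[0,1,-0.3,-0.01,0,0],[0,3,-0.9,-0.03,0,0],[0,6,-1.7,-0.05,0,0],[0,9.2,-2.6,-0.07,0,0],[0,12.5,-3.6,-0.1,0,0],[0.1,16,-4.6,-0.125,0,0],[0.1,19.4,-5.6,-0.15,0,0],[0.1,22.8,-6.6,-0.18,0,0],[0.1,26,-7.5,-0.2,0,0],[0.2,28.7,-8.2,-0.22,0,0],[0.2,30.5,-8.7,-0.235,0.002,0.001],[0.2,31.5,-9,-0.245,0.0027,0.0015]])

```text
t: 16.25
tcp_pos: [0.4788, 0.152, 0.3799]
tcp_rot: [152.1, 89.9, 155.6]
wrist_force: [0.1, -0.4, -4.5]
opening: 0.0111
```

>>> step_arm(commands=[[0,0,0,0,0,0],[0,0,0,0,0,0],[0,0,0,0,0,0]])

```text
t: 16.55
tcp_pos: [0.4788, 0.1512, 0.3798]
tcp_rot: [179.3, 89.9, -177.2]
wrist_force: [0.7, 0.0, -4.5]
opening: 0.011
```

```bash
python3 - <<'E'
from h import *
from workcell import *
plan(observe(),[.480,.151,.2619],93.3)
E
```

```text
shift cm [11.79 -0.03  0.14] turn [ 0.0024 -0.0018 -0.    ] deg 0.2
shift cm [11.79 -0.03  0.14] turn [-3.1392e+00  0.0000e+00 -2.8000e-03] deg 179.9
cur jaw yaw 93.44 tool x [-1.8e-03 -1.0e-04 -1.0e+00] q [  9.6  10.5  97.1   0.   72.5 -83.9] pos [0.4788 0.1512 0.3798] F [ 0.7  0.  -4.5] M [ 0.01 -0.05  0.02] open 0.011 t 16.55
```

>>> step_arm(commands=[[1,0,0.1,0,-0.002,0],[2.5,0,0.1,0,-0.002,0],[4.2,0,0.1,0,-0.002,0],[6,0,0.1,0,-0.002,0],[7.8,0,0.1,0,-0.002,0],[9,0,0.1,0,-0.002,0],[9.9,0,0.1,0,-0.002,0],[10.5,0,0.1,0,-0.002,0],[10.9,0,0.1,0,-0.002,0],[11.1,0,0.1,0,-0.002,0],[11.2,0,0.1,0,-0.002,0],[11.3,0,0.1,0,-0.002,0]])

```text
t: 17.75
tcp_pos: [0.4798, 0.1514, 0.2672]
tcp_rot: [7.1, 89.9, 10.6]
wrist_force: [-0.6, 0.0, -4.3]
opening: 0.0113
```

```bash
python3 look.py side s8; python3 look.py wrist w8; python3 - <<'E'
from h import *
from workcell import *
plan(observe(),[.480,.151,.2619],93.3)
E
```

```text
shift cm [ 0.51 -0.04  0.03] turn [ 0.0026  0.0008 -0.0001] deg 0.2
shift cm [ 0.51 -0.04  0.03] turn [-3.139e+00  1.000e-04  1.300e-03] deg 179.9
cur jaw yaw 93.45 tool x [ 8.e-04  1.e-04 -1.e+00] q [  9.6  16.6 106.8   0.   56.6 -83.9] pos [0.4796 0.1513 0.267 ] F [ 0.   0.7 -4.8] M [-0.02  0.02 -0.03] open 0.0107 t 17.85
```

View pics/s8.png

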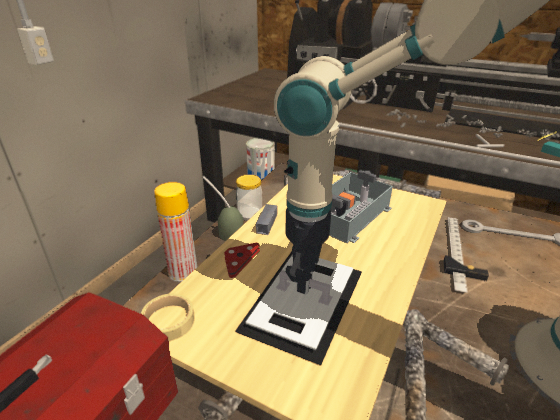

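View pics/w8.png

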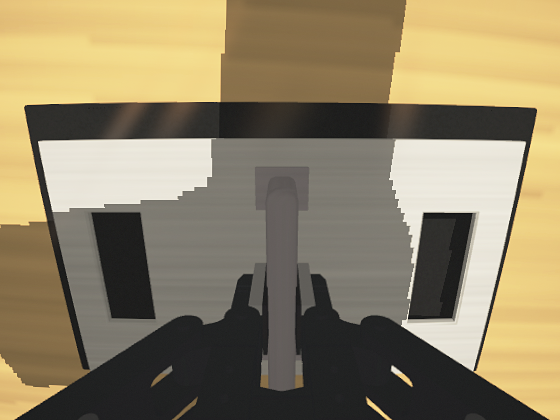

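The cover hangs squarely over the mat: the mat's border runs from (25,107) to (535,110) and is even left and right. I'll lower the last few millimetres while watching the force.

>>> step_arm(commands=[[0.1,0,0,0,0,0],[0.2,0,0,0,0,0],[0.3,0,0,0,0,0],[0.4,0,0,0,0,0],[0.4,0,0,0,0,0]])

```text
t: 18.35
tcp_pos: [0.4796, 0.1513, 0.2629]
tcp_rot: [5.9, 90.0, 9.3]
wrist_force: [0.6, -0.4, -4.6]
opening: 0.0108
```

>>> step_arm(commands=[[0.05,0,0,0,0,0],[0.1,0,0,0,0,0],[0.1,0,0,0,0,0]])

```text
t: 18.65
tcp_pos: [0.4796, 0.1513, 0.262]
tcp_rot: [9.0, 90.0, 12.5]
wrist_force: [-0.4, -0.0, -1.7]
opening: 0.011
```

>>> step_arm(commands=[[0.03,0,0,0,0,0],[0.05,0,0,0,0,0],[0.05,0,0,0,0,0]])

```text
t: 18.95
tcp_pos: [0.4795, 0.1513, 0.2619]
tcp_rot: [3.3, 90.0, 6.7]
wrist_force: [-2.0, -0.7, 2.5]
opening: 0.0112
```

>>> step_arm(commands=[[0,0,0,0,0,0],[0,0,0,0,0,0],[0,0,0,0,0,0],[0,0,0,0,0,0],[0,0,0,0,0,0],[0,0,0,0,0,0]], hand=0)

```text
t: 19.55
tcp_pos: [0.4796, 0.1513, 0.2619]
tcp_rot: [3.7, 90.0, 7.1]
wrist_force: [-0.4, 0.6, 0.5]
opening: 0.0428
```

>>> step_arm(commands=[[-1,0,0,0,0,0],[-3,0,0,0,0,0],[-6,0,0,0,0,0],[-9,0,0,0,0,0],[-12,0,0,0,0,0],[-15,0,0,0,0,0],[-15,0,0,0,0,0],[-15,0,0,0,0,0]], hand=0)

```text
t: 20.35
tcp_pos: [0.4793, 0.1513, 0.413]
tcp_rot: [5.4, 89.8, 8.9]
wrist_force: [0.3, 0.3, -1.0]
opening: 0.0426
```

```bash
python3 look.py side s9; python3 look.py wrist w9; python3 look.py top t9; python3 - <<'E'
from h import *
p,d,W=cloud("w9.npz"); z=W[...,2]
m=(np.abs(z-.080)<.004); q=W[m]; q=q[(q[:,1]>0)&(q[:,1]<.3)&(q[:,0]<.56)]
print(cv2.minAreaRect(q[:,:2].astype(np.float32)*1000), np.percentile(q[:,2],[2,50,98]))
A=np.c_[q[:,:2],np.ones(len(q))];print(np.linalg.lstsq(A,q[:,2],rcond=None)[0])
m=(np.abs(z-.115)<.006);q=W[m];print(cv2.minAreaRect(q[:,:2].astype(np.float32)*1000),np.median(q,0))
m=(p.max(2)<45)&(np.abs(z-.07)<.005);q=W[m];q=q[(q[:,1]>0)&(q[:,1]<.3)];print(cv2.minAreaRect(q[:,:2].astype(np.float32)*1000))
a=np.hstack([cv2.imread(f"pics/{f}.png")[100:400] for f in("t9",)]);cv2.imwrite("pics/t9c.png",a)
E
```

```text
((480.5801086425781, 152.56568908691406), (131.0736541748047, 221.43563842773438), 3.588160991668701) [0.07800709 0.07955428 0.08128358]
[0.00059512 0.00019524 0.07925101]
((563.32080078125, 119.36294555664062), (275.7628479003906, 613.1566772460938), 11.339953422546387) [0.50936987 0.14859662 0.11486395]
((518.7756958007812, 153.28907775878906), (236.70285034179688, 248.75938415527344), 3.0382652282714844)
```

View pics/w9.png

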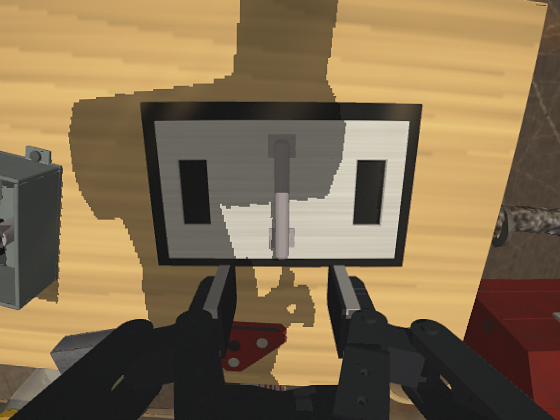

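View pics/t9.png

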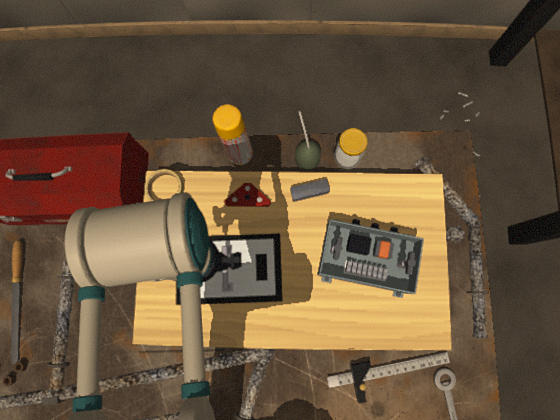

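View pics/s9.png

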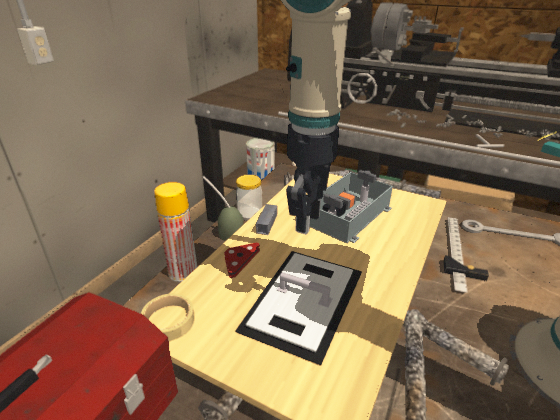

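The cover lies centred on the mat, flat and handle up, with the bystanders in place. One last check of the wing angles, then hand in.

```bash
python3 - <<'E'
from h import *
p,d,W=cloud("t9.npz"); z=np.nan_to_num(W[...,2])
reg=np.zeros(z.shape,bool);reg[200:305,310:435]=1
m=reg&(z>.148)&(z<.158)
n,l,st,c=cv2.connectedComponentsWithStats(m.astype(np.uint8))
for i in range(1,n):
    if st[i,4]>15:
        q=W[l==i][:,:2];w,v=np.linalg.eigh(np.cov(q.T));print(q.mean(0),np.degrees(np.arctan2(v[1,1],v[0,1])))
from workcell import *
print(hand_in())
E
```

```text
[ 0.5229551  -0.09668896] 169.5269731580726
[ 0.49438459 -0.25347159] 169.49846515140905
the job is handed in; nothing more can be done
None
```

The control box is open: I turned both wing screws anticlockwise to their stops, lifted the cover off by its handle and laid it on the black mat. I handed the job in at about 20.5 s, well inside the 64 s limit.

- **Wing screws:** the final top view puts both bars at 169.5°, against about 169.2° expected for the box's x direction. The turning moment rose to about 1 N m at the end of each turn, which confirms the stops.
- **Cover:** it lies flat and handle up, with its plate top measured at 79.6 mm (expected 80). Its centre is at (0.481, 0.153) m, about 2 mm from the mat's estimated centre at (0.480, 0.151) m. It touched down with less than 10 N.
- **Bystanders:** the magnet, tube offcut and jar look unmoved by eye in the last pictures; I did not measure them. The gripper is open and well clear of everything.

The last attempt to re-measure the mat outline from the wrist view failed because it took in other dark pixels. The mat centre above therefore comes from the earlier top and wrist measurements. In the last wrist view the mat's border shows on all four sides of the cover.

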